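Meter one charge of porcelain balls from a two-bay slide-gate hopper

TASK

Slide the steel pan in under the hopper from the end away from the gate's handle, handle trailing, until it is up against or close to the stop bar. Then pull the slide gate out about half-way, so that only the bay away from the gate's handle drops its four porcelain balls into the pan, and push the gate fully shut again. The other bay must keep its four balls, the pan stays on the bench under the hopper, and the other things on the bench are left alone.

Things in the scene. Friction and masses are not known exactly. Their poses are not given: they have to be found in the camera images.
- hopper: Two-bay media hopper, fixed: a galvanised bin 176 mm (hopper x) by 150 mm (hopper y), 215 mm tall, open at the top, on four legs; flat end plates at hopper y = -62 and +62 mm, sloping sheets front and back. Origin on the bench under the middle of its outlet; y axis = the way the gate pulls out (its handle is on the +y side); z up. A 4 mm divider at y = 0 splits it into a far and a near bay.
- hopper_outlet (a point): Middle of the outlet, 80 mm above the bench; axes as the hopper's. The space below is open on the hopper's -y side, where the pan goes in. Two skids on the bench, 12 mm high, guide the pan: inner faces at hopper x = -72 and +72 mm, from y = -95 to +105 mm.
- far_bay (a point): Middle of the far bay's floor (the gate's top, 90 mm above the bench), 31 mm from the hopper's middle along hopper -y, away from the gate handle. The bay is 60 mm in x and 58 mm in y and holds four porcelain balls.
- near_bay (a point): Middle of the near bay's floor (the gate's top, 90 mm above the bench), 31 mm from the hopper's middle along hopper +y, beside the gate handle. Same size as the far bay, also with four porcelain balls.
- stop_bar (a point): Middle of the inner face of the stop bar, a bar 32 mm high lying on the bench across the hopper's +y end, 87 mm from the hopper's middle; this point is 16 mm above the bench.
- gate (a joint): Slide gate under both bays, in m: 0 = fully shut on its stop, grows as it is pulled out towards hopper +y, to 0.125 (both bays open). It uncovers the far bay first (0.002 to 0.060), then the divider (0.060 to 0.064), then the near bay. About 2.5 N of friction; stays where it is left. May start up to 8 mm ajar.
- gate_handle (a point): Middle of the grip bar of the gate's U-shaped steel pull handle, which stands on the gate's outer end. The bar is 12 mm thick, level, 84 mm long, along hopper x, 132 mm above the bench and 36 mm above the gate's end; 165 mm from the hopper's middle along hopper +y when shut. Moves with the gate; axes as the hopper's.
- pan: Steel catch pan, loose, about 0.4 kg, open at the top: 160 mm long (pan x), 118 mm wide over its rim (pan y), 48 mm tall, walls and floor 4 mm. Origin at the centre of its underside, z up. A flat handle, 20 mm wide, 12 mm thick, runs from x = -80 to -200 mm, its middle 41 mm above the bench. It goes under the hopper with pan x along hopper +y.
- pan_center (a point): Centre of the pan, half-way up (24 mm above its underside); axes as the pan's.
- pan_grip (a point): Point on the pan's handle, 150 mm from the pan's centre along pan -x, in the middle of the handle's thickness (41 mm above the bench).
- a0_center (a point): Centre of a white porcelain ball, 27 mm across, 25 g; one of the four that start in the far bay (away from the gate handle), resting on the gate, centre 103 mm above the bench.
- a1_center (a point): Centre of a white porcelain ball, 27 mm across, 25 g; one of the four that start in the far bay (away from the gate handle), resting on the gate, centre 103 mm above the bench.
- a2_center (a point): Centre of a white porcelain ball, 27 mm across, 25 g; one of the four that start in the far bay (away from the gate handle), resting on the gate, centre 103 mm above the bench.
- a3_center (a point): Centre of a white porcelain ball, 27 mm across, 25 g; one of the four that start in the far bay (away from the gate handle), resting on the gate, centre 103 mm above the bench.
- b0_center (a point): Centre of a white porcelain ball, 27 mm across, 25 g; one of the four that start in the near bay (beside the gate handle), resting on the gate, centre 103 mm above the bench.
- b1_center (a point): Centre of a white porcelain ball, 27 mm across, 25 g; one of the four that start in the near bay (beside the gate handle), resting on the gate, centre 103 mm above the bench.
- b2_center (a point): Centre of a white porcelain ball, 27 mm across, 25 g; one of the four that start in the near bay (beside the gate handle), resting on the gate, centre 103 mm above the bench.
- b3_center (a point): Centre of a white porcelain ball, 27 mm across, 25 g; one of the four that start in the near bay (beside the gate handle), resting on the gate, centre 103 mm above the bench.
- polish_tin: Bystander: low tin of polish, 72 mm across, 85 mm tall; origin at the centre of its underside.
- water_bottle: Bystander: white bottle, 68 mm across, 170 mm tall; origin at the centre of its underside.
- jade_cobble: Bystander: dark green rounded stone, 100 mm across, 56 mm tall; origin at the centre of its underside.
- jade_slab: Bystander: pale green flat stone slab, 120 x 75 x 14 mm; origin at the centre of its underside.
- dust_brush: Bystander: hand brush, 200 mm long, lying.

How it is judged:
By the outcome, as a careful person would: the job done as asked, in the order asked, and still so for the second after the job is handed in, with the robot touching nothing.
It also fails if it takes over 61 s, if anything falls off the work surface, if the arm or the gripper's body presses on something with over 40 N, if the wrist force passes 120 N, or if a joint passes its speed limit or range.

ROBOT

A 7-joint arm with a two-finger parallel gripper is mounted at the origin on the work surface. World frame = base frame: x ahead of the robot, y to its left, z up, the work surface at z = 0. Lengths are in m, angles in degrees, forces in N, time in s.
With the tool pointing down it reaches from about 0.4 to 0.75 m from the base axis. Payload 19.5 kg.
Tool frame: the origin (TCP) lies between the finger pads; the fingertips stand 25 mm ahead of it and the grasp point (between the pads) lies 6 mm ahead of it; z points along the fingers, y is the direction in which the jaws open and shut (so a half turn about z gives the same grasp; the last joint's range is limited). The gripper opens to 85 mm and grips with 20 to 120 N. Pads are 22 mm wide; open, the fingers measure 114 mm over their backs; the gripper's body (76 mm by 85 mm) begins 54 mm behind the grasp point. The pads swing forward as they close: fully open they stand 13 mm farther back than shut.
Start: joints at [-2.389, 40.479, -1.581, 85.061, 1.261, 54.483, -4.326], TCP at [0.575, 0, 0.256] pointing down, gripper open.
Joint ranges: [-155.06, 155.06], [-18.47, 123.98], [-90, 86.84], [0, 140.48], [-83.41, 263.41], [0, 116], [-161.91, 161.91]. Speed limits (degrees/s): [108.29, 108.29, 147.25, 147.25, 172.46, 172.46, 172.46].

INTERFACE

Orientations are given as a 3x3 rotation matrix whose columns are the frame's x, y, z axes.
In Python, from rig import robot gives the robot as it stands.
- The arm moves only by the tool send_rows, never from a script. Its argument "rows" is a list of rows, each an object with "jaw": the closure in counts, from 0 (fully open) to 255 (shut); "offset": the shift along the tool's x, y, z in cm, a list of three; "spin": the turn about the tool's z in rad. A call has 1 to 8 rows; each row shifts and turns the commanded pose from where the row before left it, along the tool's axes as they then stand; what a row does not reach is not made up. A row lasts 1/10 s, in which the tool goes at most 50 mm and 8.59 degrees, less where a joint would pass 70% of its speed; a pose out of reach is approached as far as the arm can. A call is refused whole if a number of a shift passes 5 or a number of a turn 0.15, either way. A call with a gripper value outside its range is refused whole. The fingers move at their own pace and stop on an object; "force" is the grip in N (left out, the last holds). Time passes only in rows, so rows that do not move let the fingers close. It gives the time, the measured TCP pose, the force and the opening at its end, in the units of the state.
- robot.state(): the state, without advancing time (a new reading comes with each control period).
- robot.camera(name): name is "scene" or "side" or "wrist"; returns the picture (400x640x3 uint8, red, green, blue); there is no depth.
- robot.camera_info(name): a dict with "intrinsics" (3x3 intrinsics, pixels), "rvec" (rotation vector, rad) and "tvec" (3), from world to camera coordinates, as OpenCV has them. Camera axes: x right, y down, z forward; pixel columns grow to the right and rows downward; lengths in m; the calibration is good to about 2 mm. A picture is of the moment at which its call begins: read the wrist's pose just before it. camera_info takes no time and is no camera call; for the wrist camera it gives the pose at the moment of the call.
- robot.job_done(): hands the job in, once; it reports no verdict.
The state is a dict: "time_s": time; "qpos": joint angles; "qvel": joint speeds; "effort": joint torques, N m; "position": TCP position; "eef_rot": TCP orientation; "force": force on the tool from outside, world axes, zero at the start; "moment": the same for the moment, N m; "width": finger opening in m.
Only numpy, scipy, OpenCV 4.12 (cv2) and the standard library are available. Lean on these libraries where they do the work, as an engineer would, in place of code of your own. Each camera call takes 0.05 s, during which the arm holds its last target.

## Working session

There is one attempt and no reset: what is moved stays moved. The work goes in short steps, Python scripts to look and compute and a tool call to move; the robot and the scene stay as the last step left them, time stands still between calls to the robot, and variables do not carry over. Pictures are saved under pics/ and viewed, and the job is handed in when it is done.

Besides the shell and the picture viewer there is one more tool, called after "Call:" as name(argument=value, ...), one argument or row to a line, values as JSON. send_rows: Moves the arm, as the interface text tells. Its arguments: {"type":"object","properties":{"rows":{"type":"array","items":{"type":"object","properties":{"jaw":{"type":"number"},"offset":{"type":"array","items":{"type":"number"}},"spin":{"type":"number"}}}},"force":{"type":"number"}},"required":["rows"]}

```bash
ls; mkdir -p pics; python3 - <<'E'
from rig import robot
import cv2
s=robot.state();print(s)
for n in ["scene","side","wrist"]:
    im=robot.camera(n);cv2.imwrite(f"pics/{n}0.png",im[:,:,::-1])
    i=robot.camera_info(n);print(n,i)
E
```

```text
pics
{'time_s': 0.0, 'qpos': array([-2.38832794, 40.51382417, -1.58194127, 85.08430102,  1.26140959,
       54.48445583, -4.32627845]), 'qvel': array([-0.03639151,  0.04067658,  0.03268535,  0.01697009,  0.07454844,
       -0.01463698,  0.08802515]), 'effort': array([-3.35119905e-03, -8.83210659e+01,  1.23306759e+00, -2.36173260e+01,
        1.66974653e-02,  6.38553465e-03, -2.14882397e-05]), 'position': array([ 5.74751794e-01, -1.70501901e-05,  2.55828946e-01]), 'eef_rot': array([[ 1.95384020e-05,  9.99999353e-01, -1.13700036e-03],
       [ 9.99999998e-01, -1.96017247e-05, -5.56816830e-05],
       [-5.57039342e-05, -1.13699927e-03, -9.99999352e-01]]), 'force': array([-0.06713094,  0.04218332,  0.54195243]), 'moment': array([-0.03151461,  0.01031699, -0.00037341]), 'width': 0.08573121660935813}
scene {'intrinsics': array([[381.15225989,   0.        , 314.83814004],
       [  0.        , 381.15225989, 194.67261053],
       [  0.        ,   0.        ,   1.        ]]), 'rvec': array([ 1.03621629,  2.49682947, -0.93815063]), 'tvec': array([ 0.34358303, -0.246491  ,  1.42045468])}
side {'intrinsics': array([[455.87892705,   0.        , 315.04615426],
       [  0.        , 455.87892705, 192.29599334],
       [  0.        ,   0.        ,   1.        ]]), 'rvec': array([ 0.59558374, -2.75393572,  0.98591512]), 'tvec': array([0.52612273, 0.21344479, 1.2748964 ])}
wrist {'intrinsics': array([[329.96616155,   0.        , 317.68222142],
       [  0.        , 329.96616155, 197.58443121],
       [  0.        ,   0.        ,   1.        ]]), 'rvec': array([-2.86357315e+00, -5.74104712e-04,  2.59480872e-03]), 'tvec': array([-0.57450163, -0.03748289,  0.37866011])}
```

View pics/scene0.png

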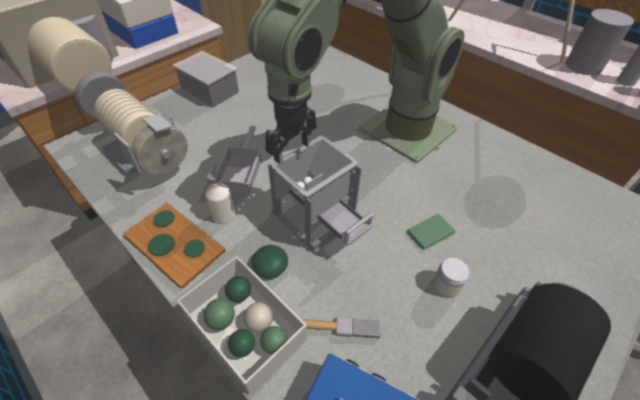

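View pics/side0.png

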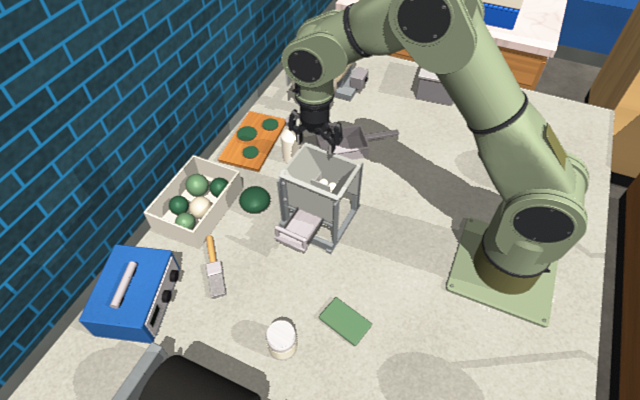

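View pics/wrist0.png

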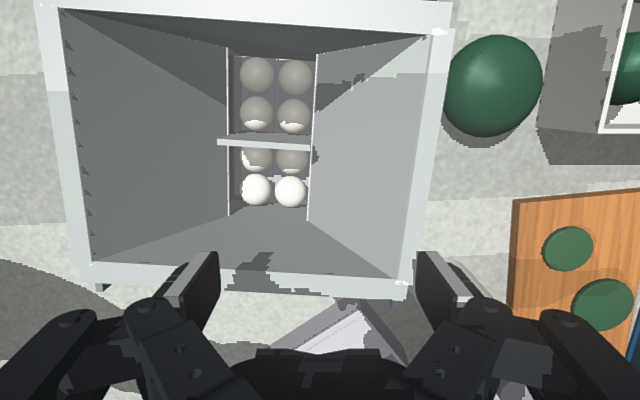

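```bash
cat > h.py <<'E'
import numpy as np, cv2
from rig import robot
def cam(n):
    i=robot.camera_info(n);R=cv2.Rodrigues(np.array(i["rvec"]))[0];return np.array(i["intrinsics"]),R,np.array(i["tvec"])
def ray(c,uv):
    K,R,t=c;d=R.T@np.linalg.solve(K,[uv[0],uv[1],1.]);return -R.T@t,d
def on_z(c,uv,z):
    o,d=ray(c,uv);return o+d*(z-o[2])/d[2]
def tri(c1,u1,c2,u2):
    o1,d1=ray(c1,u1);o2,d2=ray(c2,u2)
    s=np.linalg.lstsq(np.stack([d1,-d2],1),o2-o1,rcond=None)[0]
    a,b=o1+s[0]*d1,o2+s[1]*d2;return (a+b)/2,np.linalg.norm(a-b)
def proj(c,p):
    K,R,t=c;q=K@(R@np.asarray(p)+t);return q[:2]/q[2]
def crop(im,x0,y0,x1,y1,s,name):
    cv2.imwrite(name,cv2.resize(im[y0:y1,x0:x1,::-1],None,fx=s,fy=s,interpolation=cv2.INTER_CUBIC))
E
python3 - <<'E'
from h import *
a=cv2.imread("pics/scene0.png")[:,:,::-1];crop(a,200,120,400,260,4,"pics/scene0z.png")
a=cv2.imread("pics/side0.png")[:,:,::-1];crop(a,250,110,410,260,4,"pics/side0z.png")
c=cam("scene");print(-c[1].T@c[2],on_z(c,(350,230),.13),on_z(c,(237,165),.04))
c=cam("side");print(-c[1].T@c[2],on_z(c,(298,240),.13),on_z(c,(390,133),.04))
E
```

```text
[1.04561356 0.54176928 0.89982052] [0.58037511 0.21318567 0.13      ] [ 0.58960496 -0.25284131  0.04      ]
[0.19488486 0.8018397  1.12552104] [0.5229188  0.22469314 0.13      ] [ 0.45635717 -0.35374478  0.04      ]
```

View pics/scene0z.png

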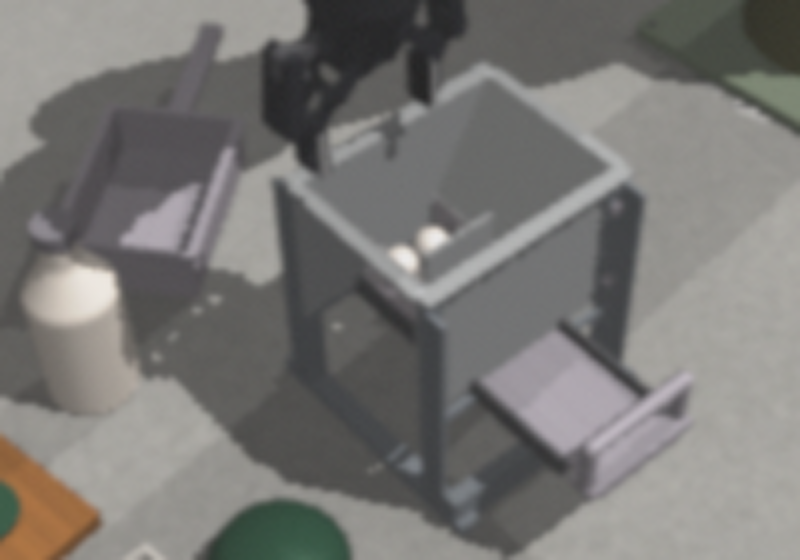

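View pics/side0z.png

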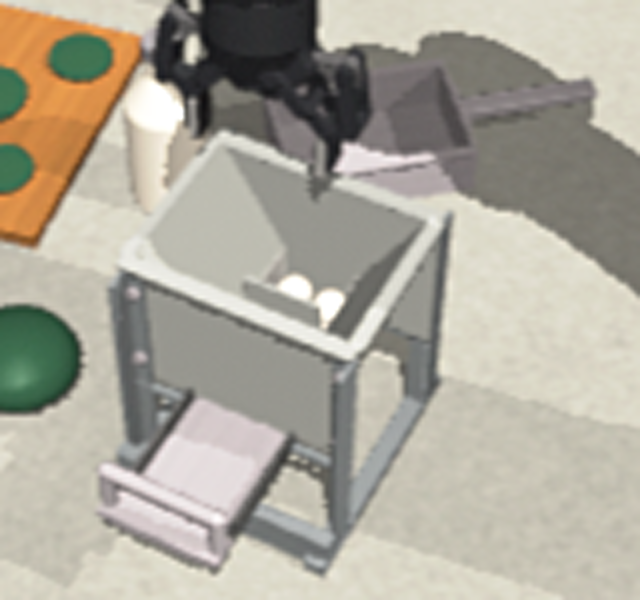

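```bash
python3 - <<'E'
from h import *
np.set_printoptions(precision=4,suppress=True)
S,D=cam("scene"),cam("side")
z=lambda p:(200+p[0]/4,120+p[1]/4); w=lambda p:(250+p[0]/4,110+p[1]/4)
print("rim")
for a,b in [((278,182),(222,135)),((485,66),(445,218)),((632,166),(355,358)),((425,302),(120,262))]:
    # scene, side pairing
    print(on_z(S,z(a),.215),on_z(D,w(b),.215),tri(S,z(a),D,w(b)))
print("handle bar")
for a,b in [((588,450),(105,474)),((688,380),(220,528))]:
    print(on_z(S,z(a),.138),on_z(D,w(b),.138),tri(S,z(a),D,w(b)))
print("pan")
for a,h in [((118,110),.048),((240,125),.048),((195,262),.048),((65,240),.048),((210,28),.047),((175,105),.047)]:
    print("scene",on_z(S,z(a),h))
for b,h in [((440,68),.048),((472,150),.048),((335,170),.048),((590,92),.047),((470,110),.047)]:
    print("side",on_z(D,w(b),h))
E
```

```text
rim
[ 0.6245 -0.0311  0.215 ] [ 0.6188 -0.0283  0.215 ] (array([ 0.6216, -0.0345,  0.2096]), np.float64(0.0018096625536739974))
[ 0.4479 -0.0175  0.215 ] [ 0.4455 -0.0173  0.215 ] (array([ 0.446 , -0.0192,  0.2129]), np.float64(2.3739364869971164e-06))
[0.4518 0.1193 0.215 ] [0.4541 0.1202 0.215 ] (array([0.4536, 0.121 , 0.2168]), np.float64(0.0009806769488573592))
[0.6293 0.1085 0.215 ] [0.6293 0.1085 0.215 ] (array([0.6293, 0.1085, 0.215 ]), np.float64(5.029627948955398e-05))
handle bar
[0.5961 0.2164 0.138 ] [0.5886 0.2203 0.138 ] (array([0.5919, 0.2142, 0.13  ]), np.float64(0.0023383623733183208))
[0.51   0.2251 0.138 ] [0.5011 0.2275 0.138 ] (array([0.5039, 0.2218, 0.1291]), np.float64(0.000802990531664061))
pan
scene [ 0.5602 -0.3297  0.048 ]
scene [ 0.5   -0.244  0.048]
scene [ 0.6233 -0.1492  0.048 ]
scene [ 0.6796 -0.2376  0.048 ]
scene [ 0.4367 -0.3612  0.047 ]
scene [ 0.522  -0.3023  0.047 ]
side [ 0.5591 -0.332   0.048 ]
side [ 0.4986 -0.2489  0.048 ]
side [ 0.5936 -0.1813  0.048 ]
side [ 0.4312 -0.3567  0.047 ]
side [ 0.5173 -0.2943  0.047 ]
```

```bash
python3 - <<'E'
from h import *
np.set_printoptions(precision=4,suppress=True)
S,D=cam("scene"),cam("side");W=cam("wrist")
print("wristcam",-W[1].T@W[2], W[1][2])
z=lambda p:(200+p[0]/4,120+p[1]/4)
print("bottle base front",on_z(S,z((92,410)),0),on_z(S,z((45,385)),0),on_z(S,z((138,385)),0), on_z(S,z((50,228)),.17))
# hopper from rim in wrist
for u in [(437,28),(35,5),(408,298),(85,282)]: print(on_z(W,u,.215))
hy=np.array([np.sin(np.radians(3.6)),np.cos(np.radians(3.6))]);C=np.array([.5375,.0447])
print("handle hop y",(np.array([.5479,.218])-C)@hy)
E
```

```text
wristcam [0.5752 0.068  0.3734] [-0.0017 -0.2745 -0.9616]
bottle base front [ 0.7468 -0.125   0.    ] [ 0.7576 -0.1688  0.    ] [ 0.7085 -0.1199  0.    ] [ 0.7326 -0.142   0.17  ]
[0.6268 0.0995 0.215 ]
[0.4538 0.1085 0.215 ]
[ 0.6242 -0.0342  0.215 ]
[ 0.4494 -0.0246  0.215 ]
handle hop y 0.17361105343972433
```

Call:
send_rows(
  rows=[
    {"offset": [-3.5, -1.3, 0], "spin": 0, "jaw": 0},
    {"offset": [-4, -1.5, 0], "spin": 0, "jaw": 0},
    {"offset": [-4, -1.5, 0], "spin": 0, "jaw": 0},
    {"offset": [-4, -1.5, 0], "spin": 0, "jaw": 0},
    {"offset": [-4, -1.5, 0], "spin": 0, "jaw": 0},
    {"offset": [-4, -1.5, 0], "spin": 0, "jaw": 0},
    {"offset": [-4, -1.5, 0], "spin": 0, "jaw": 0},
    {"offset": [-3, -1.2, 0], "spin": 0, "jaw": 0},
  ],
  force=40,
)

```text
time_s: 0.95
position: [0.4586, -0.3075, 0.2562]
eef_rot: [[0.002, 1.0, -0.001], [1.0, -0.002, -0.0], [-0.0, -0.001, -1.0]]
force: [0.8, 0.7, -0.6]
width: 0.0856
```

Call:
send_rows(
  rows=[
    {"offset": [0, 0, 0], "spin": 0.15, "jaw": 0},
    {"offset": [0, 0, 0], "spin": 0.15, "jaw": 0},
    {"offset": [0, 0, 0], "spin": 0.15, "jaw": 0},
    {"offset": [0, 0, 0], "spin": 0.15, "jaw": 0},
    {"offset": [0, 0, 0], "spin": 0.15, "jaw": 0},
    {"offset": [0, 0, 0], "spin": 0.15, "jaw": 0},
    {"offset": [0, 0, 0], "spin": 0, "jaw": 0},
  ],
)

```text
time_s: 1.65
position: [0.46, -0.3048, 0.2561]
eef_rot: [[0.785, 0.62, -0.001], [0.62, -0.785, -0.0], [-0.001, -0.0, -1.0]]
force: [-0.5, -0.1, 0.4]
width: 0.0853
```

```bash
python3 - <<'E'
from h import *
np.set_printoptions(precision=4,suppress=True)
s=robot.state();print(s['time_s'],s['position'],s['eef_rot'],s['qpos'])
W=cam("wrist")
im=robot.camera("wrist");cv2.imwrite("pics/wrist1.png",im[:,:,::-1])
np.savez("w1.npz",K=W[0],R=W[1],t=W[2])
E
```

```text
1.65 [ 0.46   -0.3048  0.2561] [[ 0.7849  0.6196 -0.0006]
 [ 0.6196 -0.7849 -0.    ]
 [-0.0005 -0.0004 -1.    ]] [ 24.3962  39.0299  11.1169  90.2373  -8.8811  51.6293 -13.091 ]
```

View pics/wrist1.png

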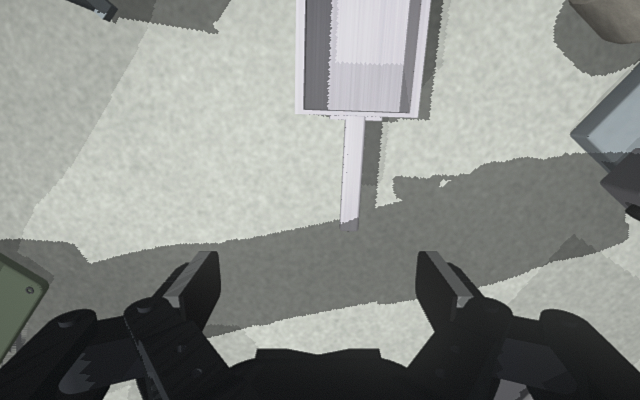

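```bash
python3 - <<'E'
from h import *
np.set_printoptions(precision=4,suppress=True)
f=np.load("w1.npz");W=(f['K'],f['R'],f['t'])
im=cv2.imread("pics/wrist1.png")[:,:,::-1];crop(im,270,90,440,240,4,"pics/wrist1z.png")
for u in [(349.5,229),(355,118)]: print("handle",on_z(W,u,.047))
for u in [(296,113),(417,118)]: print("rim",on_z(W,u,.048))
E
```

```text
handle [ 0.435  -0.3689  0.047 ]
handle [ 0.5261 -0.2998  0.047 ]
rim [ 0.4947 -0.2525  0.048 ]
rim [ 0.5629 -0.3464  0.048 ]
```

View pics/wrist1z.png

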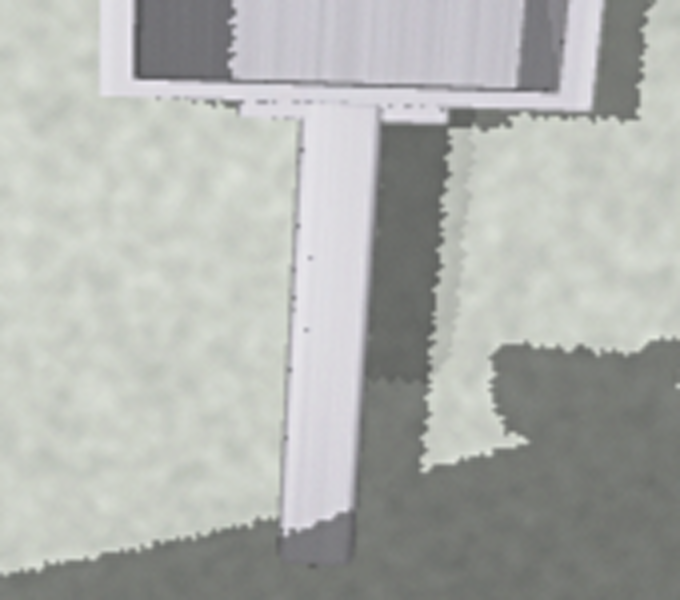

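Call:
send_rows(
  rows=[
    {"offset": [-2.4, 1.7, 1], "spin": 0.02, "jaw": 0},
    {"offset": [-2.4, 1.8, 3], "spin": 0, "jaw": 0},
    {"offset": [0, 0, 4], "spin": 0, "jaw": 0},
    {"offset": [0, 0, 4], "spin": 0, "jaw": 0},
    {"offset": [0, 0, 3], "spin": 0, "jaw": 0},
    {"offset": [0, 0, 1], "spin": 0, "jaw": 0},
    {"offset": [0, 0, 0], "spin": 0, "jaw": 0},
  ],
)

```text
time_s: 2.4
position: [0.4433, -0.362, 0.0958]
eef_rot: [[0.794, 0.608, -0.001], [0.608, -0.794, 0.001], [-0.0, -0.002, -1.0]]
force: [0.6, -0.1, 0.6]
width: 0.0852
```

```bash
python3 - <<'E'
from h import *
np.set_printoptions(precision=4,suppress=True)
s=robot.state();print(s['time_s'],s['position'],s['eef_rot'][:,0],s['qpos'])
im=robot.camera("wrist");cv2.imwrite("pics/wrist2.png",im[:,:,::-1])
W=cam("wrist")
for u in [(0,0)]:pass
print(proj(W,np.append(s['position'][:2],.047)))
E
```

```text
2.4 [ 0.4433 -0.362   0.0958] [ 0.7941  0.6078 -0.0001] [ 32.3271  53.5769   7.3851  94.6791 -11.1129  32.5488  -6.432 ]
[314.1228 234.6491]
```

View pics/wrist2.png

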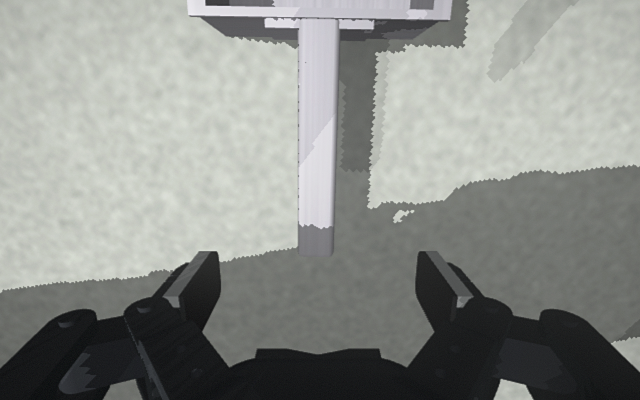

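Call:
send_rows(
  rows=[
    {"offset": [0, 0.1, 2.5], "spin": 0, "jaw": 0},
    {"offset": [0, 0, 2], "spin": 0, "jaw": 0},
    {"offset": [0, 0, 0.3], "spin": 0, "jaw": 0},
    {"offset": [0, 0, 0], "spin": 0, "jaw": 0},
    {"offset": [0, 0, 0], "spin": 0, "jaw": 255},
    {"offset": [0, 0, 0], "spin": 0, "jaw": 255},
    {"offset": [0, 0, 0], "spin": 0, "jaw": 255},
    {"offset": [0, 0, 0], "spin": 0, "jaw": 255},
  ],
)

```text
time_s: 3.25
position: [0.4443, -0.363, 0.0487]
eef_rot: [[0.796, 0.606, 0.0], [0.606, -0.796, -0.0], [0.0, 0.0, -1.0]]
force: [0.5, 0.0, 0.4]
width: 0.0284
```

Call:
send_rows(
  rows=[
    {"offset": [0, 0, 0], "spin": 0, "jaw": 255},
    {"offset": [0, 0, 0], "spin": 0, "jaw": 255},
    {"offset": [0, 0, 0], "spin": 0, "jaw": 255},
  ],
  force=60,
)

```text
time_s: 3.55
position: [0.4441, -0.363, 0.0484]
eef_rot: [[0.796, 0.606, -0.0], [0.606, -0.796, -0.0], [-0.0, 0.0, -1.0]]
force: [-1.5, 1.4, 4.2]
width: 0.0186
```

```bash
python3 - <<'E'
from h import *
np.set_printoptions(precision=4,suppress=True)
s=robot.state();print(s['time_s'],s['position'],s['eef_rot'][:,0],s['qpos'],s['width'],s['force'])
E
```

```text
3.55 [ 0.4441 -0.363   0.0484] [ 0.7956  0.6058 -0.0001] [ 32.8966  58.1095   6.3029  95.2558 -11.7167  27.2788  -6.034 ] 0.018584386708892515 [-1.509   1.3772  4.25  ]
```

Call:
send_rows(
  rows=[
    {"offset": [0.3, 0.5, 0], "spin": -0.07, "jaw": 255},
    {"offset": [0.3, 0.5, 0], "spin": -0.07, "jaw": 255},
    {"offset": [0.2, 0.5, 0], "spin": -0.07, "jaw": 255},
    {"offset": [0.2, 0.5, 0], "spin": -0.07, "jaw": 255},
    {"offset": [0.2, 0.6, 0], "spin": -0.07, "jaw": 255},
    {"offset": [0.2, 0.6, 0], "spin": -0.07, "jaw": 255},
    {"offset": [0.1, 0.6, 0], "spin": -0.07, "jaw": 255},
    {"offset": [0.1, 0.6, 0], "spin": -0.07, "jaw": 255},
  ],
)

```text
time_s: 4.35
position: [0.4896, -0.3782, 0.0485]
eef_rot: [[0.35, 0.937, 0.001], [0.937, -0.35, -0.001], [-0.0, 0.001, -1.0]]
force: [1.6, -1.3, 3.5]
width: 0.0186
```

Call:
send_rows(
  rows=[
    {"offset": [0, 0.6, 0], "spin": -0.07, "jaw": 255},
    {"offset": [0, 0.6, 0], "spin": -0.07, "jaw": 255},
    {"offset": [-0.1, 0.6, 0], "spin": -0.07, "jaw": 255},
    {"offset": [-0.1, 0.6, 0], "spin": -0.07, "jaw": 255},
    {"offset": [0, 0, 0], "spin": -0.01, "jaw": 255},
    {"offset": [0, 0, 0], "spin": 0, "jaw": 255},
  ],
)

```text
time_s: 4.95
position: [0.512, -0.3858, 0.0484]
eef_rot: [[0.072, 0.997, 0.001], [0.997, -0.072, -0.0], [-0.0, 0.001, -1.0]]
force: [5.2, -0.0, 2.7]
width: 0.019
```

```bash
python3 - <<'E'
from h import *
np.set_printoptions(precision=4,suppress=True)
s=robot.state();print(s['time_s'],s['position'],s['eef_rot'][:,0],s['qpos'],s['width'],s['force'])
W=cam("wrist")
np.savez("w3.npz",K=W[0],R=W[1],t=W[2])
for n in ["scene","wrist"]:
    im=robot.camera(n);cv2.imwrite(f"pics/{n}3.png",im[:,:,::-1])
im=cv2.imread("pics/scene3.png")[:,:,::-1];crop(im,180,60,400,260,3.6,"pics/scene3z.png")
E
```

```text
4.95 [ 0.512  -0.3858  0.0484] [ 0.0717  0.9974 -0.0002] [36.2698 61.7617 -4.7393 79.5142  6.6175 38.9341 24.7588] 0.01897805206800381 [ 5.194  -0.033   2.7205]
```

View pics/scene3z.png

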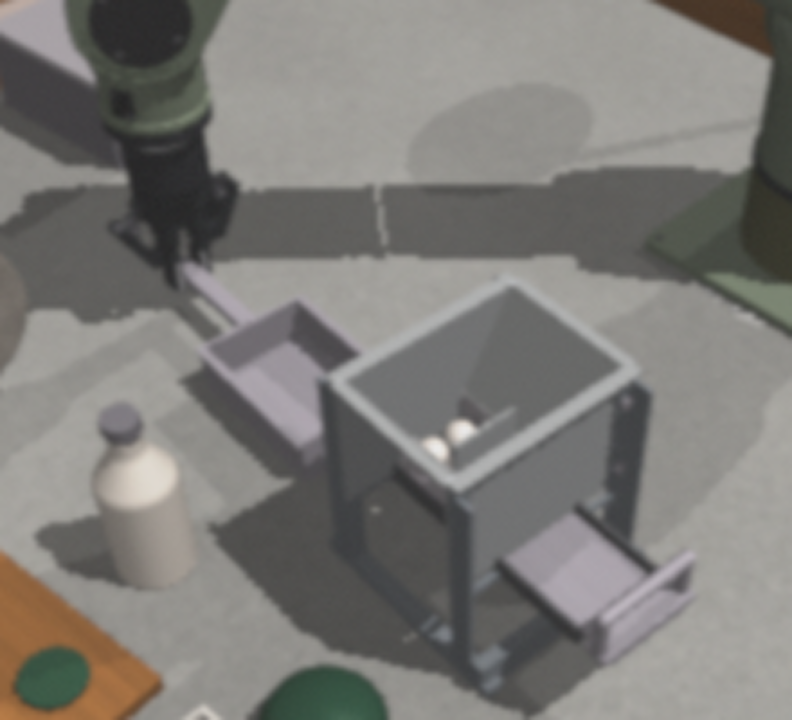

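View pics/wrist3.png

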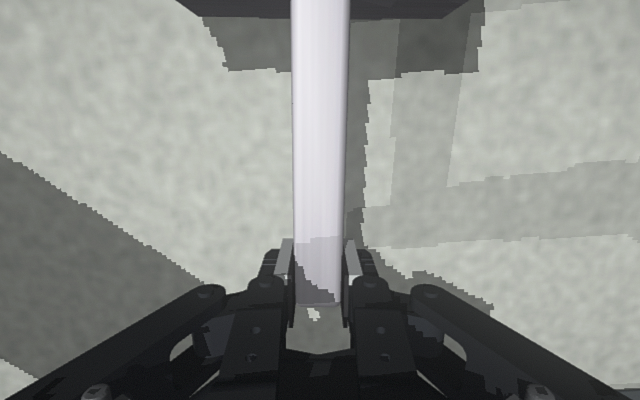

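Call:
send_rows(
  rows=[
    {"offset": [1.5, 0.1, 0], "spin": -0.015, "jaw": 255},
    {"offset": [2, 0, 0], "spin": 0, "jaw": 255},
    {"offset": [2, 0, 0], "spin": 0, "jaw": 255},
    {"offset": [2, 0, 0], "spin": 0, "jaw": 255},
    {"offset": [2, 0, 0], "spin": 0, "jaw": 255},
    {"offset": [1, 0, 0], "spin": 0, "jaw": 255},
    {"offset": [0, 0, 0], "spin": 0, "jaw": 255},
  ],
)

```text
time_s: 5.75
position: [0.5184, -0.2797, 0.0484]
eef_rot: [[0.055, 0.999, -0.001], [0.999, -0.055, 0.0], [0.0, -0.001, -1.0]]
force: [0.6, 3.1, 1.1]
width: 0.0191
```

```bash
python3 - <<'E'
from h import *
np.set_printoptions(precision=4,suppress=True)
s=robot.state();print(s['time_s'],s['position'],s['eef_rot'][:,0],s['qpos'],s['width'],s['force'])
for n in ["scene","side","wrist"]:
    im=robot.camera(n);cv2.imwrite(f"pics/{n}4.png",im[:,:,::-1])
im=cv2.imread("pics/scene4.png")[:,:,::-1];crop(im,200,60,400,260,3,"pics/scene4z.png")
im=cv2.imread("pics/side4.png")[:,:,::-1];crop(im,250,80,450,260,3,"pics/side4z.png")
E
```

```text
5.75 [ 0.5184 -0.2797  0.0484] [0.0545 0.9985 0.0004] [26.7761 58.5695 -3.1258 91.593   5.3367 30.0536 17.3936] 0.019147670749585132 [0.6253 3.1425 1.1341]
```

View pics/scene4z.png

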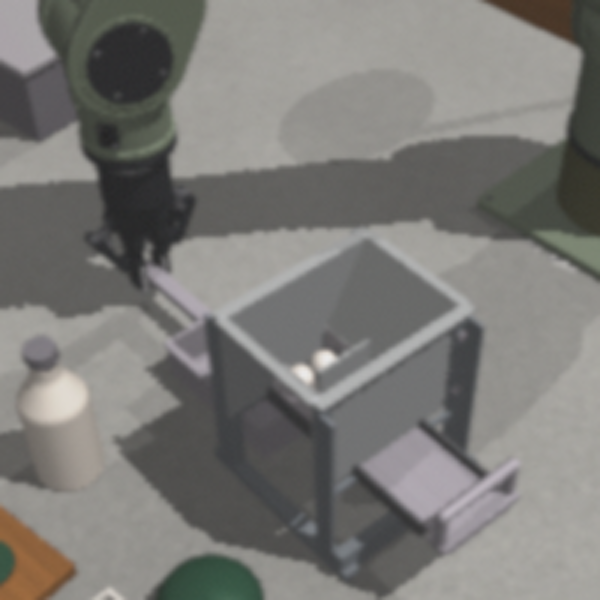

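View pics/side4z.png

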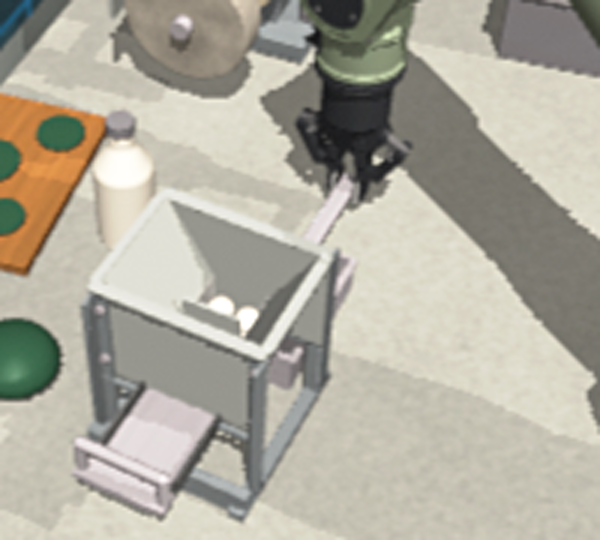

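View pics/wrist4.png

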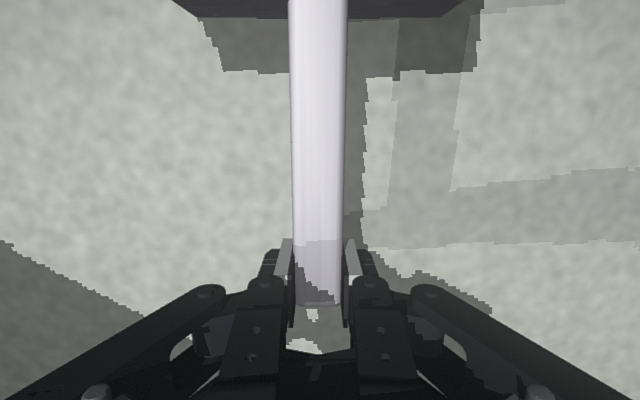

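Call:
send_rows(
  rows=[
    {"offset": [1.5, 0, 0], "spin": 0, "jaw": 255},
    {"offset": [1.5, 0, 0], "spin": 0, "jaw": 255},
    {"offset": [1.5, 0, 0], "spin": 0, "jaw": 255},
    {"offset": [1.5, 0, 0], "spin": 0, "jaw": 255},
    {"offset": [1.5, 0, 0], "spin": 0, "jaw": 255},
    {"offset": [1, 0, 0], "spin": 0, "jaw": 255},
    {"offset": [0, 0, 0], "spin": 0, "jaw": 255},
  ],
)

```text
time_s: 6.6
position: [0.5234, -0.1956, 0.0484]
eef_rot: [[0.055, 0.998, -0.0], [0.998, -0.055, -0.0], [-0.0, -0.0, -1.0]]
force: [0.8, 4.2, 1.5]
width: 0.0187
```

Call:
send_rows(
  rows=[
    {"offset": [1, 0, 0], "spin": 0, "jaw": 255},
    {"offset": [1, 0, 0], "spin": 0, "jaw": 255},
    {"offset": [0.5, 0, 0], "spin": 0, "jaw": 255},
    {"offset": [0, 0, 0], "spin": 0, "jaw": 255},
  ],
)

```text
time_s: 7.0
position: [0.5248, -0.1715, 0.0484]
eef_rot: [[0.056, 0.998, 0.0], [0.998, -0.056, -0.001], [-0.001, 0.0, -1.0]]
force: [1.6, 1.1, 4.6]
width: 0.0189
```

```bash
python3 - <<'E'
from h import *
np.set_printoptions(precision=4,suppress=True)
s=robot.state();print(s['time_s'],s['position'],s['eef_rot'][:,0],s['qpos'],s['width'],s['force'])
for n in ["scene","side","wrist"]:
    im=robot.camera(n);cv2.imwrite(f"pics/{n}5.png",im[:,:,::-1])
im=cv2.imread("pics/scene5.png")[:,:,::-1];crop(im,200,60,400,260,3,"pics/scene5z.png")
im=cv2.imread("pics/side5.png")[:,:,::-1];crop(im,250,80,450,260,3,"pics/side5z.png")
E
```

```text
7.0 [ 0.5248 -0.1715  0.0484] [ 0.0556  0.9985 -0.0006] [15.3614 56.7354 -1.163  99.7819  2.5266 23.492   9.2167] 0.018903755321395873 [1.6392 1.1325 4.5724]
```

View pics/scene5z.png

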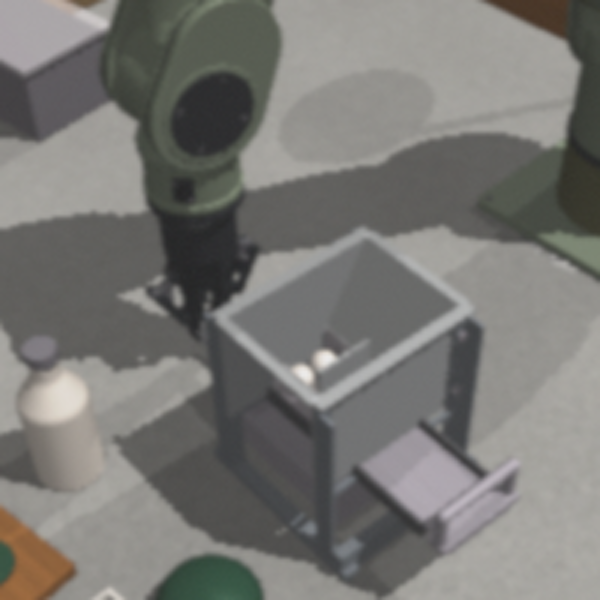

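View pics/side5z.png

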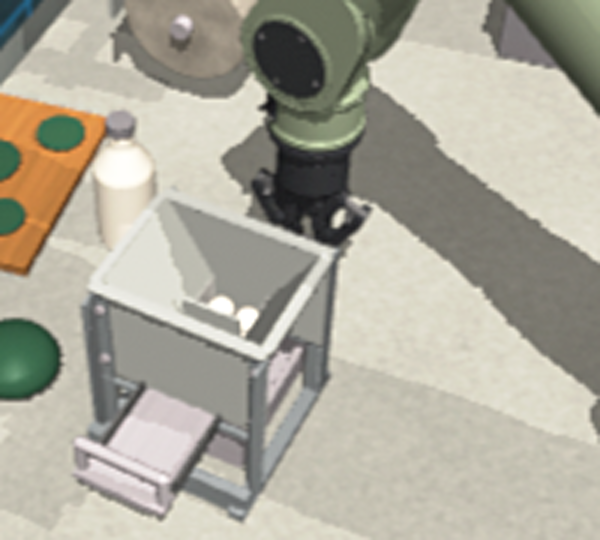

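View pics/wrist5.png

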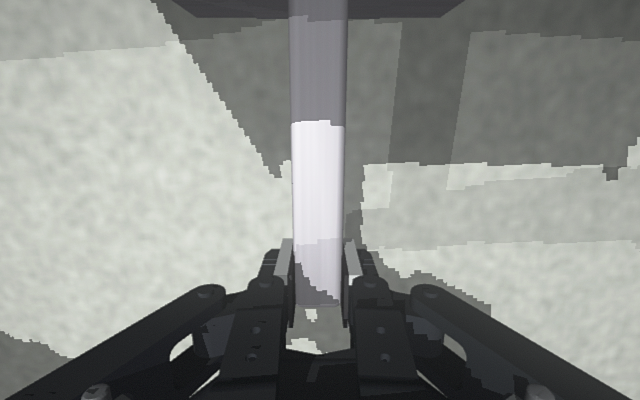

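Call:
send_rows(
  rows=[
    {"offset": [0.8, 0, 0], "spin": 0, "jaw": 255},
    {"offset": [0.8, 0, 0], "spin": 0, "jaw": 255},
    {"offset": [0.4, 0, 0], "spin": 0, "jaw": 255},
    {"offset": [0, 0, 0], "spin": 0, "jaw": 255},
  ],
)

```text
time_s: 7.55
position: [0.5258, -0.1514, 0.0483]
eef_rot: [[0.055, 0.998, -0.0], [0.998, -0.055, -0.001], [-0.001, 0.0, -1.0]]
force: [0.9, -1.0, 3.8]
width: 0.019
```

Call:
send_rows(
  rows=[
    {"offset": [0.3, 0, 0], "spin": 0, "jaw": 255},
    {"offset": [0.3, 0, 0], "spin": 0, "jaw": 255},
    {"offset": [0.2, 0, 0], "spin": 0, "jaw": 255},
    {"offset": [0, 0, 0], "spin": 0, "jaw": 255},
  ],
)

```text
time_s: 7.95
position: [0.5262, -0.144, 0.0484]
eef_rot: [[0.056, 0.998, -0.0], [0.998, -0.056, -0.001], [-0.001, 0.0, -1.0]]
force: [-0.7, -4.3, 5.1]
width: 0.0186
```

Call:
send_rows(
  rows=[
    {"offset": [0.2, 0, 0], "spin": 0, "jaw": 255},
    {"offset": [0.2, 0, 0], "spin": 0, "jaw": 255},
    {"offset": [0, 0, 0], "spin": 0, "jaw": 255},
  ],
)

```text
time_s: 8.25
position: [0.5264, -0.1401, 0.0484]
eef_rot: [[0.056, 0.998, 0.0], [0.998, -0.056, -0.001], [-0.001, 0.0, -1.0]]
force: [-0.7, -4.4, 4.6]
width: 0.0186
```

```bash
python3 - <<'E'
from h import *
np.set_printoptions(precision=4,suppress=True)
s=robot.state();print(s['time_s'],s['position'],s['eef_rot'][:,0],s['qpos'],s['width'],s['force'])
for n in ["scene","side","wrist"]:
    im=robot.camera(n);cv2.imwrite(f"pics/{n}6.png",im[:,:,::-1])
im=cv2.imread("pics/scene6.png")[:,:,::-1];crop(im,250,150,370,260,5,"pics/scene6z.png")
im=cv2.imread("pics/side6.png")[:,:,::-1];crop(im,270,130,370,260,4.6,"pics/side6z.png")
E
```

```text
8.25 [ 0.5264 -0.1401  0.0484] [ 0.056   0.9984 -0.001 ] [ 11.831   56.4293  -0.6161 101.3374   1.5107  22.229    6.879 ] 0.018646301303122188 [-0.731  -4.4434  4.576 ]
```

View pics/side6z.png

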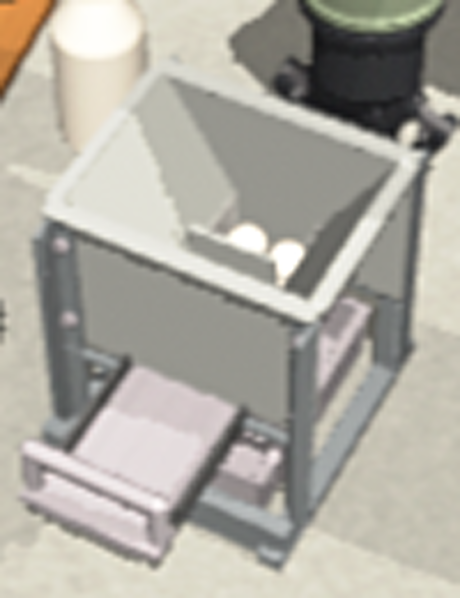

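View pics/wrist6.png

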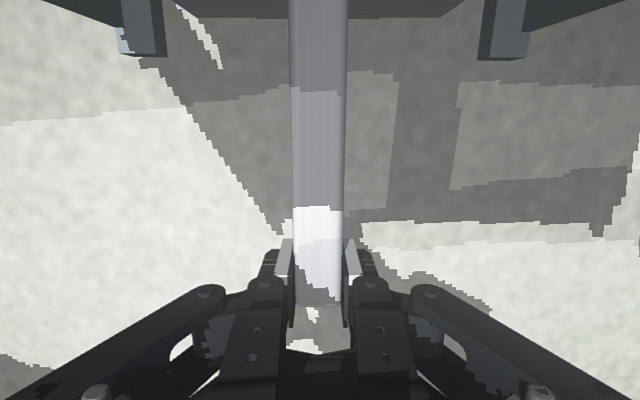

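View pics/scene6z.png

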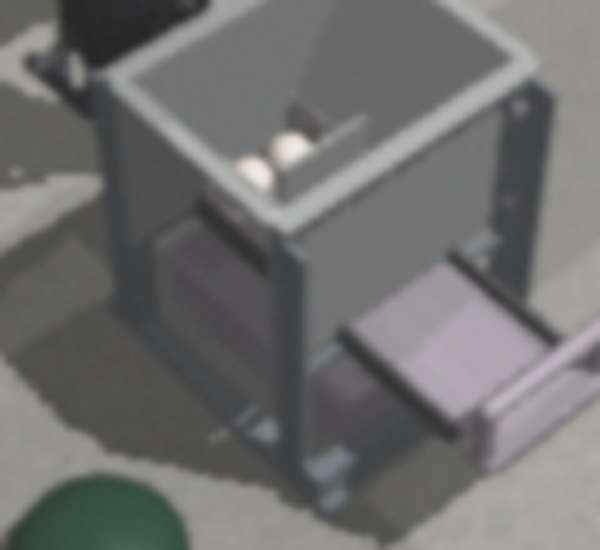

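```bash
python3 - <<'E'
from h import *
np.set_printoptions(precision=4,suppress=True)
W=cam("wrist")
for z in (0,.012):
  a=on_z(W,(166,57),z);b=on_z(W,(479,60),z)
  d=(b-a)[:2];print(z,a,b,np.linalg.norm(d),np.degrees(np.arctan2(d[1],d[0])))
  m=(a+b)[:2]/2; hx=d/np.linalg.norm(d);hy=np.array([-hx[1],hx[0]]);print("C",m+.095*hy,hy)
for u in [(166,50),(145,22),(498,22)]:print(on_z(W,u,.012))
u=on_z(W,(319,305),.04);print("handle end",u)
im=cv2.imread("pics/wrist6.png")[:,:,::-1];crop(im,100,0,540,80,1.8,"pics/wrist6z.png")
im=cv2.imread("pics/side6.png")[:,:,::-1];crop(im,300,210,350,260,10,"pics/side6y.png")
E
```

```text
0 [ 0.461  -0.0476  0.    ] [ 0.6066 -0.057   0.    ] 0.14587527108357884 -3.720784241227517
C [0.54   0.0425] [0.0649 0.9979]
0.012 [ 0.4661 -0.0493  0.012 ] [ 0.6011 -0.0581  0.012 ] 0.13530953618600608 -3.720784241227516
C [0.5397 0.0411] [0.0649 0.9979]
[ 0.4666 -0.0466  0.012 ]
[ 0.4597 -0.0353  0.012 ]
[ 0.6079 -0.0436  0.012 ]
handle end [ 0.5263 -0.1568  0.04  ]
```

View pics/wrist6z.png

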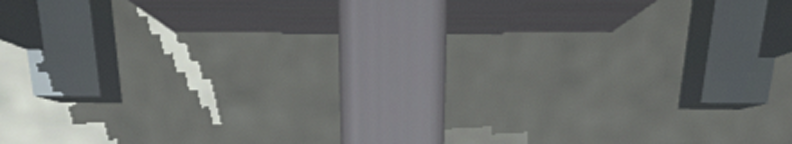

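View pics/side6y.png

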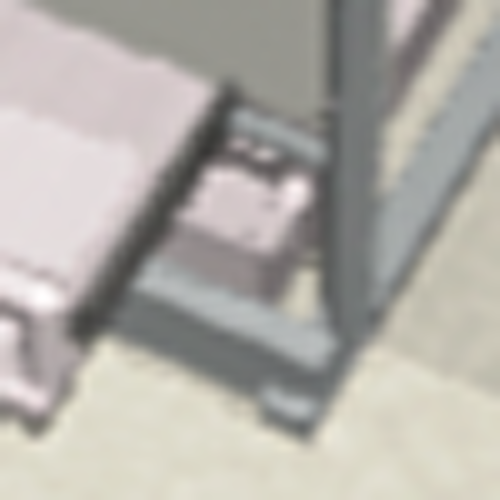

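Call:
send_rows(
  rows=[
    {"offset": [0.2, 0, 0], "spin": 0, "jaw": 255},
    {"offset": [0.2, 0, 0], "spin": 0, "jaw": 255},
    {"offset": [0, 0, 0], "spin": 0, "jaw": 255},
  ],
)

```text
time_s: 8.7
position: [0.5266, -0.136, 0.0484]
eef_rot: [[0.056, 0.998, 0.0], [0.998, -0.056, -0.001], [-0.001, 0.0, -1.0]]
force: [0.2, -4.6, 5.2]
width: 0.0186
```

Call:
send_rows(
  rows=[
    {"offset": [0.1, 0, 0], "spin": 0, "jaw": 255},
    {"offset": [0.1, 0, 0], "spin": 0, "jaw": 255},
    {"offset": [0, 0, 0], "spin": 0, "jaw": 255},
  ],
)

```text
time_s: 9.0
position: [0.5265, -0.1356, 0.0484]
eef_rot: [[0.057, 0.998, -0.0], [0.998, -0.057, -0.003], [-0.003, -0.0, -1.0]]
force: [-1.4, -13.0, 4.8]
width: 0.0187
```

Call:
send_rows(
  rows=[
    {"offset": [-0.15, 0, 0], "spin": 0, "jaw": 255},
    {"offset": [0, 0, 0], "spin": 0, "jaw": 150},
    {"offset": [0, 0, 0], "spin": 0, "jaw": 80},
    {"offset": [0, 0, 0], "spin": 0, "jaw": 0},
    {"offset": [0, 0, 0], "spin": 0, "jaw": 0},
    {"offset": [0, 0, 0], "spin": 0, "jaw": 0},
    {"offset": [0, 0, 0], "spin": 0, "jaw": 0},
  ],
)

```text
time_s: 9.7
position: [0.5267, -0.1347, 0.0483]
eef_rot: [[0.055, 0.998, -0.0], [0.998, -0.055, 0.0], [0.0, -0.0, -1.0]]
force: [-0.8, -0.1, 0.6]
width: 0.0856
```

Call:
send_rows(
  rows=[
    {"offset": [0, 0, -1.5], "spin": 0, "jaw": 0},
    {"offset": [0, 0, -2.5], "spin": 0, "jaw": 0},
    {"offset": [-1, 0, -3], "spin": 0, "jaw": 0},
    {"offset": [-1, 0, -3], "spin": 0, "jaw": 0},
    {"offset": [-1, 0, -3], "spin": 0, "jaw": 0},
    {"offset": [0, 0, -4], "spin": 0, "jaw": 0},
    {"offset": [0, 0, -4], "spin": 0, "jaw": 0},
    {"offset": [0, 0, -3], "spin": 0, "jaw": 0},
  ],
)

```text
time_s: 10.5
position: [0.5249, -0.1647, 0.2919]
eef_rot: [[0.055, 0.998, 0.002], [0.998, -0.055, -0.001], [-0.0, 0.002, -1.0]]
force: [0.5, 0.7, -0.1]
width: 0.0857
```

```bash
python3 - <<'E'
from h import *
np.set_printoptions(precision=4,suppress=True)
s=robot.state();print(s['time_s'],s['position'],s['eef_rot'][:,0],s['qpos'],s['width'],s['force'])
im=robot.camera("side");crop(im,230,80,430,260,3,"pics/side7z.png")
im=robot.camera("scene");crop(im,200,80,400,260,3,"pics/scene7z.png")
E
```

```text
10.5 [ 0.5249 -0.1647  0.2919] [ 0.0551  0.9985 -0.0004] [14.784  35.936  -1.3057 87.2044  0.9173 56.7368 10.0641] 0.08568576875274013 [ 0.4709  0.7206 -0.1227]
```

View pics/side7z.png

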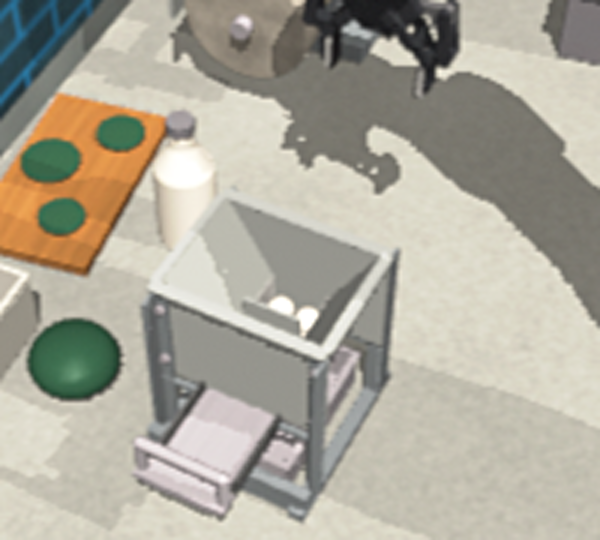

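View pics/scene7z.png

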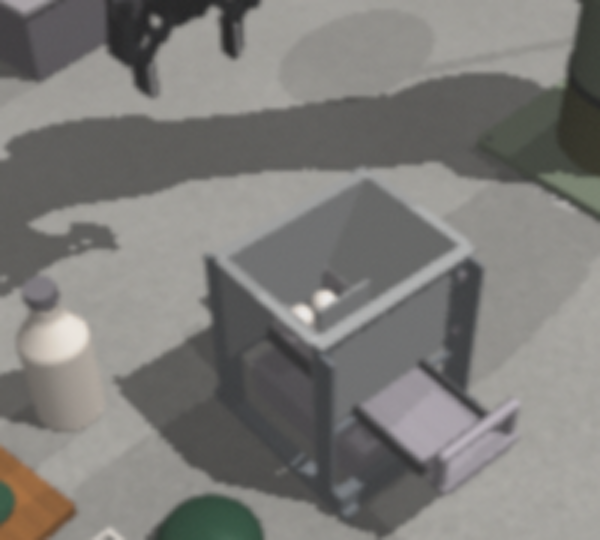

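Call:
send_rows(
  rows=[
    {"offset": [3, 0.1, 0], "spin": 0, "jaw": 0},
    {"offset": [4.4, 0.1, 0], "spin": 0, "jaw": 0},
    {"offset": [4.4, 0.1, 0], "spin": 0, "jaw": 0},
    {"offset": [4.4, 0.1, 0], "spin": 0, "jaw": 0},
    {"offset": [4.4, 0.1, 0], "spin": 0, "jaw": 0},
    {"offset": [4.4, 0, 0], "spin": 0, "jaw": 0},
    {"offset": [4.4, 0, 0], "spin": 0, "jaw": 0},
    {"offset": [4.4, 0, 0], "spin": 0, "jaw": 0},
  ],
)

```text
time_s: 11.4
position: [0.5481, 0.1742, 0.2889]
eef_rot: [[0.055, 0.998, -0.0], [0.998, -0.055, -0.0], [-0.0, -0.0, -1.0]]
force: [0.9, -0.6, 0.3]
width: 0.0853
```

Call:
send_rows(
  rows=[
    {"offset": [4.2, 0, 0], "spin": 0, "jaw": 0},
    {"offset": [0, 0, 0], "spin": 0.14, "jaw": 0},
    {"offset": [0, 0, 0], "spin": 0.14, "jaw": 0},
    {"offset": [0, 0, 0], "spin": 0.14, "jaw": 0},
    {"offset": [0, 0, 0], "spin": 0.14, "jaw": 0},
    {"offset": [0, 0, 0], "spin": 0.14, "jaw": 0},
    {"offset": [0, 0, 0], "spin": 0.14, "jaw": 0},
    {"offset": [0, 0, 0], "spin": 0.14, "jaw": 0},
  ],
)

```text
time_s: 12.2
position: [0.5506, 0.2144, 0.2888]
eef_rot: [[0.863, 0.505, -0.0], [0.505, -0.863, 0.0], [-0.0, -0.0, -1.0]]
force: [-0.3, 0.5, -0.6]
width: 0.0858
```

Call:
send_rows(
  rows=[
    {"offset": [0, 0, 0], "spin": 0.14, "jaw": 0},
    {"offset": [0, 0, 0], "spin": 0.14, "jaw": 0},
    {"offset": [0, 0, 0], "spin": 0.14, "jaw": 0},
    {"offset": [0, 0, 0], "spin": 0.14, "jaw": 0},
    {"offset": [0, 0, 0], "spin": 0.04, "jaw": 0},
    {"offset": [0, 0, 0], "spin": 0, "jaw": 0},
  ],
)

```text
time_s: 12.8
position: [0.5506, 0.2145, 0.2886]
eef_rot: [[0.998, -0.065, -0.0], [-0.065, -0.998, 0.0], [-0.0, -0.0, -1.0]]
force: [0.2, -0.3, -0.2]
width: 0.0851
```

```bash
python3 - <<'E'
from h import *
np.set_printoptions(precision=4,suppress=True)
s=robot.state();print(s['time_s'],s['position'],s['eef_rot'][:,0],s['qpos'],s['width'],s['force'])
W=cam("wrist");np.savez("w8.npz",K=W[0],R=W[1],t=W[2])
im=robot.camera("wrist");cv2.imwrite("pics/wrist8.png",im[:,:,::-1])
E
```

```text
12.8 [0.5506 0.2145 0.2886] [ 0.9979 -0.0647 -0.0004] [ -37.2016   42.704    27.8106   78.9674  -20.7474   63.3964 -100.0894] 0.0851138642855681 [ 0.2476 -0.2728 -0.1529]
```

View pics/wrist8.png

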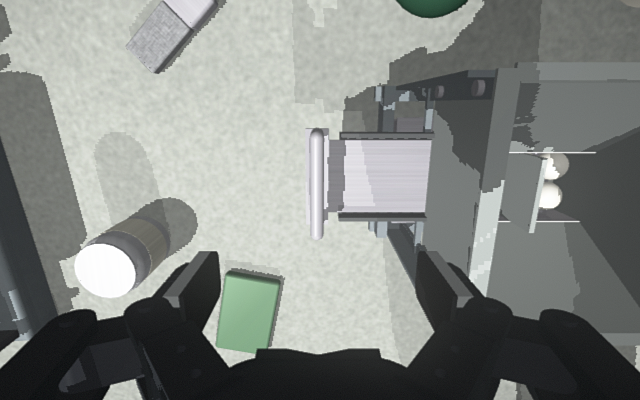

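```bash
python3 - <<'E'
from h import *
np.set_printoptions(precision=4,suppress=True)
f=np.load("w8.npz");W=(f['K'],f['R'],f['t'])
im=cv2.imread("pics/wrist8.png")[:,:,::-1];crop(im,290,110,450,260,4,"pics/wrist8z.png")
for u in [(317.5,130),(317.5,237)]: print(on_z(W,u,.138))
p=on_z(W,(317.5,183.5),.138);C=np.array([.54,.0425]);hy=np.array([.0649,.9979]);hx=np.array([.9979,-.0649])
print(p,(p[:2]-C)@hy,(p[:2]-C)@hx)
E
```

```text
[0.5996 0.2099 0.138 ]
[0.5078 0.2158 0.138 ]
[0.5558 0.2127 0.138 ] 0.17087854769753483 0.00476881974877437
```

View pics/wrist8z.png

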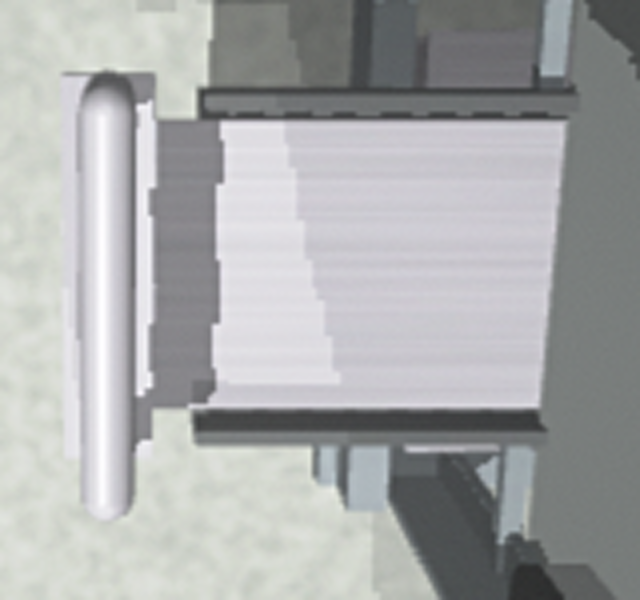

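Call:
send_rows(
  rows=[
    {"offset": [0.2, 0.2, 2], "spin": 0, "jaw": 0},
    {"offset": [0, 0, 4], "spin": 0, "jaw": 0},
    {"offset": [0, 0, 4], "spin": 0, "jaw": 0},
    {"offset": [0, 0, 3], "spin": 0, "jaw": 0},
    {"offset": [0, 0, 1.5], "spin": 0, "jaw": 0},
    {"offset": [0, 0, 0.5], "spin": 0, "jaw": 0},
    {"offset": [0, 0, 0], "spin": 0, "jaw": 0},
  ],
  force=40,
)

```text
time_s: 13.55
position: [0.5528, 0.2123, 0.1384]
eef_rot: [[0.998, -0.063, -0.0], [-0.063, -0.998, 0.0], [-0.0, -0.0, -1.0]]
force: [0.1, 0.1, 0.4]
width: 0.0856
```

```bash
python3 - <<'E'
from h import *
np.set_printoptions(precision=4,suppress=True)
s=robot.state();print(s['time_s'],s['position'],s['eef_rot'][:,0],s['width'],s['force'])
im=robot.camera("wrist");cv2.imwrite("pics/wrist9.png",im[:,:,::-1])
im=robot.camera("side");crop(im,230,80,430,260,3,"pics/side9z.png")
E
```

```text
13.55 [0.5528 0.2123 0.1384] [ 0.998  -0.0634 -0.0005] 0.08556545255590067 [0.1155 0.0729 0.3772]
```

View pics/wrist9.png

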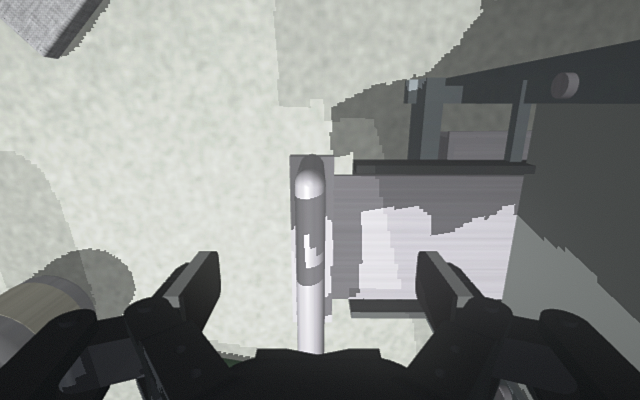

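View pics/side9z.png

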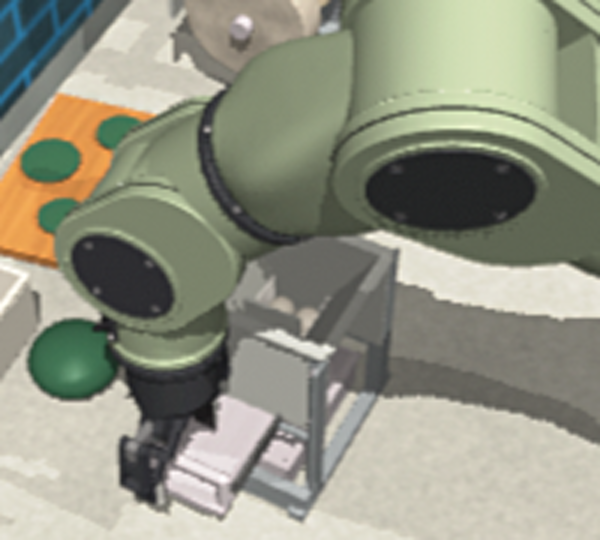

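Call:
send_rows(
  rows=[
    {"offset": [0, -0.2, 0], "spin": 0, "jaw": 150},
    {"offset": [0, 0, 0], "spin": 0, "jaw": 255},
    {"offset": [0, 0, 0], "spin": 0, "jaw": 255},
    {"offset": [0, 0, 0], "spin": 0, "jaw": 255},
    {"offset": [0, 0, 0], "spin": 0, "jaw": 255},
    {"offset": [0, 0, 0], "spin": 0, "jaw": 255},
    {"offset": [0, 0, 0], "spin": 0, "jaw": 255},
  ],
)

```text
time_s: 14.35
position: [0.553, 0.2144, 0.1384]
eef_rot: [[0.998, -0.064, 0.0], [-0.064, -0.998, 0.0], [-0.0, -0.0, -1.0]]
force: [-1.2, -0.3, 4.7]
width: 0.0107
```

Call:
send_rows(
  rows=[
    {"offset": [0, 0, 0], "spin": 0, "jaw": 255},
    {"offset": [0, 0, 0], "spin": 0, "jaw": 255},
  ],
)

```text
time_s: 14.55
position: [0.553, 0.2144, 0.1384]
eef_rot: [[0.998, -0.064, 0.0], [-0.064, -0.998, 0.0], [0.0, -0.0, -1.0]]
force: [-2.2, 0.2, 5.0]
width: 0.0105
```

Call:
send_rows(
  rows=[
    {"offset": [0, -0.6, 0], "spin": 0, "jaw": 255},
    {"offset": [0, -0.9, 0], "spin": 0, "jaw": 255},
    {"offset": [0, -0.9, 0], "spin": 0, "jaw": 255},
    {"offset": [0, -0.9, 0], "spin": 0, "jaw": 255},
    {"offset": [0, -0.9, 0], "spin": 0, "jaw": 255},
    {"offset": [0, -0.7, 0], "spin": 0, "jaw": 255},
    {"offset": [0, -0.3, 0], "spin": 0, "jaw": 255},
    {"offset": [0, 0, 0], "spin": 0, "jaw": 255},
  ],
)

```text
time_s: 15.35
position: [0.5565, 0.2669, 0.1384]
eef_rot: [[0.998, -0.064, 0.001], [-0.064, -0.998, 0.0], [0.0, -0.0, -1.0]]
force: [0.8, 1.3, 4.8]
width: 0.0109
```

Call:
send_rows(
  rows=[
    {"offset": [0, 0, 0], "spin": 0, "jaw": 255},
    {"offset": [0, 0, 0], "spin": 0, "jaw": 255},
    {"offset": [0, 0, 0], "spin": 0, "jaw": 255},
    {"offset": [0, 0, 0], "spin": 0, "jaw": 255},
    {"offset": [0, 0, 0], "spin": 0, "jaw": 255},
    {"offset": [0, 0, 0], "spin": 0, "jaw": 255},
  ],
)

```text
time_s: 15.95
position: [0.5564, 0.2666, 0.1384]
eef_rot: [[0.998, -0.064, 0.0], [-0.064, -0.998, 0.001], [0.0, -0.001, -1.0]]
force: [-0.1, 2.4, 4.9]
width: 0.0105
```

```bash
python3 - <<'E'
from h import *
np.set_printoptions(precision=4,suppress=True)
s=robot.state();print(s['time_s'],s['position'],s['eef_rot'][:,0],s['width'],s['force'])
im=robot.camera("wrist");cv2.imwrite("pics/wrist10.png",im[:,:,::-1])
im=robot.camera("side");crop(im,230,80,430,260,3,"pics/side10z.png")
im=robot.camera("scene");crop(im,240,80,400,260,3.3,"pics/scene10z.png")
E
```

```text
15.95 [0.5564 0.2666 0.1384] [ 0.998  -0.0639  0.0003] 0.01045233359385351 [-0.0604  2.355   4.8533]
```

View pics/wrist10.png

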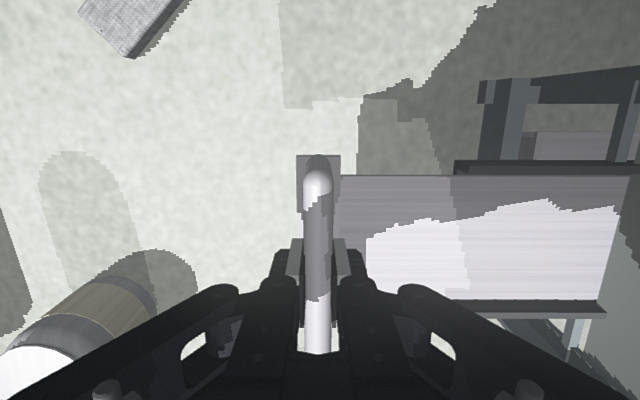

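View pics/side10z.png

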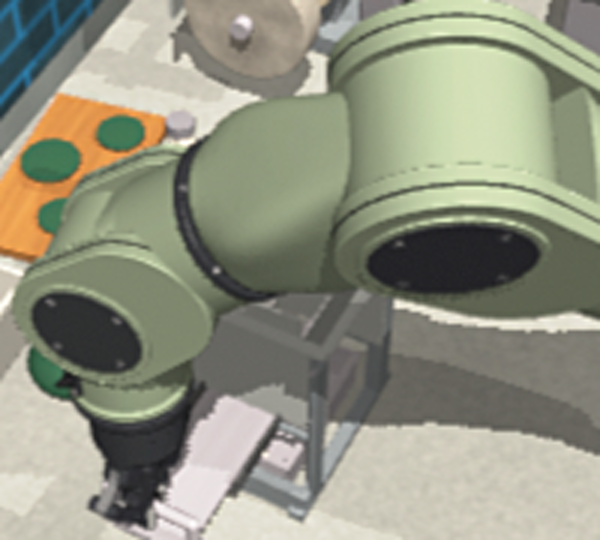

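View pics/scene10z.png

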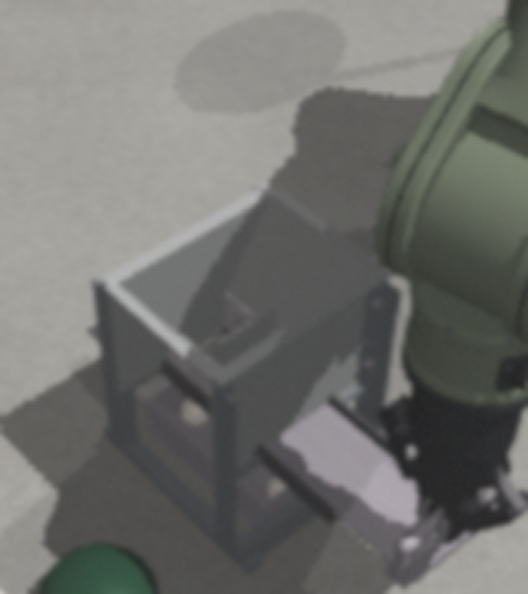

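```bash
python3 - <<'E'
from h import *
im=robot.camera("scene")
im=np.clip(im.astype(float)*2.2,0,255).astype(np.uint8)
crop(im,260,140,350,260,5,"pics/scene11z.png")
E
```

```text
(no output)
```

View pics/scene11z.png

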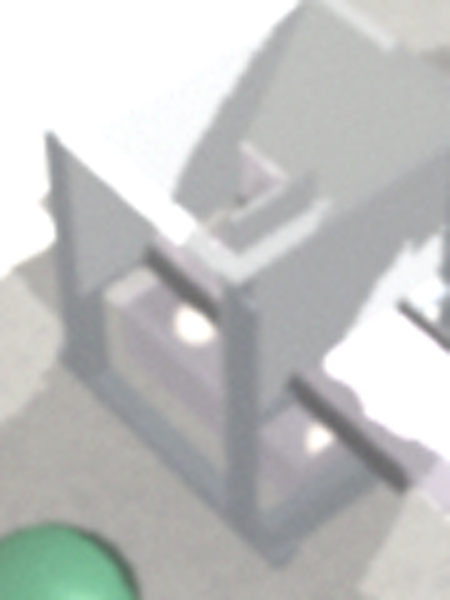

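Call:
send_rows(
  rows=[
    {"offset": [0, 0.6, 0], "spin": 0, "jaw": 255},
    {"offset": [0, 0.9, 0], "spin": 0, "jaw": 255},
    {"offset": [0, 0.9, 0], "spin": 0, "jaw": 255},
    {"offset": [0, 0.9, 0], "spin": 0, "jaw": 255},
    {"offset": [0, 0.9, 0], "spin": 0, "jaw": 255},
    {"offset": [0, 0.7, 0], "spin": 0, "jaw": 255},
    {"offset": [0, 0.3, 0], "spin": 0, "jaw": 255},
    {"offset": [0, 0, 0], "spin": 0, "jaw": 255},
  ],
)

```text
time_s: 16.95
position: [0.553, 0.2138, 0.1384]
eef_rot: [[0.998, -0.065, -0.0], [-0.065, -0.998, -0.0], [-0.0, 0.0, -1.0]]
force: [-1.5, -1.3, 7.2]
width: 0.0106
```

Call:
send_rows(
  rows=[
    {"offset": [0, 0.2, 0], "spin": 0, "jaw": 255},
    {"offset": [0, 0.2, 0], "spin": 0, "jaw": 255},
    {"offset": [0, 0, 0], "spin": 0, "jaw": 255},
  ],
)

```text
time_s: 17.25
position: [0.5528, 0.2104, 0.1384]
eef_rot: [[0.998, -0.064, -0.0], [-0.064, -0.998, 0.0], [-0.0, -0.0, -1.0]]
force: [-2.4, 0.5, 6.5]
width: 0.0105
```

Call:
send_rows(
  rows=[
    {"offset": [0, 0.15, 0], "spin": 0, "jaw": 255},
    {"offset": [0, 0, 0], "spin": 0, "jaw": 255},
  ],
)

```text
time_s: 17.45
position: [0.5527, 0.2091, 0.1384]
eef_rot: [[0.998, -0.064, 0.0], [-0.064, -0.998, 0.0], [0.0, -0.0, -1.0]]
force: [-1.4, 1.5, 7.6]
width: 0.0105
```

Call:
send_rows(
  rows=[
    {"offset": [0, 0.1, 0], "spin": 0, "jaw": 255},
    {"offset": [0, 0.1, 0], "spin": 0, "jaw": 255},
    {"offset": [0, 0, 0], "spin": 0, "jaw": 255},
  ],
)

```text
time_s: 17.75
position: [0.5527, 0.2086, 0.1385]
eef_rot: [[0.998, -0.063, 0.001], [-0.063, -0.998, 0.002], [0.001, -0.003, -1.0]]
force: [1.3, 9.7, 5.2]
width: 0.0104
```

Call:
send_rows(
  rows=[
    {"offset": [0, 0.1, 0], "spin": 0, "jaw": 255},
    {"offset": [0, 0.1, 0], "spin": 0, "jaw": 255},
    {"offset": [0, 0, 0], "spin": 0, "jaw": 255},
  ],
)

```text
time_s: 18.05
position: [0.5526, 0.2084, 0.1385]
eef_rot: [[0.998, -0.062, 0.001], [-0.062, -0.998, 0.005], [0.001, -0.005, -1.0]]
force: [2.4, 20.4, 2.7]
width: 0.0105
```

Call:
send_rows(
  rows=[
    {"offset": [0, -0.25, 0], "spin": 0, "jaw": 255},
    {"offset": [0, 0, 0], "spin": 0, "jaw": 160},
    {"offset": [0, 0, 0], "spin": 0, "jaw": 80},
    {"offset": [0, 0, 0], "spin": 0, "jaw": 0},
    {"offset": [0, 0, 0], "spin": 0, "jaw": 0},
    {"offset": [0, 0, 0], "spin": 0, "jaw": 0},
    {"offset": [0, 0, 0], "spin": 0, "jaw": 0},
  ],
)

```text
time_s: 18.75
position: [0.5525, 0.2072, 0.1383]
eef_rot: [[0.998, -0.064, -0.0], [-0.064, -0.998, -0.0], [-0.0, 0.0, -1.0]]
force: [-0.9, -0.2, -0.8]
width: 0.0853
```

Call:
send_rows(
  rows=[
    {"offset": [0, 0, -2], "spin": 0, "jaw": 0},
    {"offset": [0, 0, -3], "spin": 0, "jaw": 0},
    {"offset": [0, 0, -4], "spin": 0, "jaw": 0},
    {"offset": [0, 0, -4], "spin": 0, "jaw": 0},
    {"offset": [0, 0, -4], "spin": 0, "jaw": 0},
    {"offset": [0, 0, -3], "spin": 0, "jaw": 0},
    {"offset": [0, 0, 0], "spin": 0, "jaw": 0},
  ],
)

```text
time_s: 19.45
position: [0.5534, 0.2072, 0.342]
eef_rot: [[0.998, -0.064, 0.005], [-0.064, -0.998, 0.002], [0.005, -0.002, -1.0]]
force: [-0.4, -0.8, -0.0]
width: 0.0856
```

```bash
python3 - <<'E'
from h import *
np.set_printoptions(precision=4,suppress=True)
s=robot.state();print(s['time_s'],s['position'],s['eef_rot'][:,0],s['width'],s['force'])
W=cam("wrist")
im=robot.camera("wrist");cv2.imwrite("pics/wrist12.png",im[:,:,::-1])
p=proj(W,[.5525,.207,.138]);print(p)
E
```

```text
19.45 [0.5534 0.2072 0.342 ] [ 0.9979 -0.0642  0.0049] 0.08555048177996571 [-0.4032 -0.827  -0.0086]
[316.75   178.0701]
```

View pics/wrist12.png

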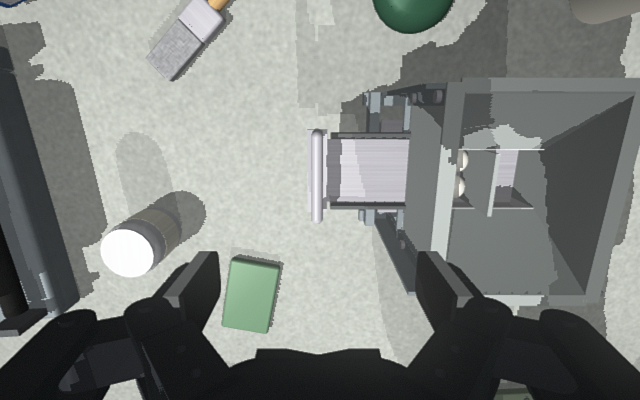

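Call:
send_rows(
  rows=[
    {"offset": [-0.8, 3, 0], "spin": 0, "jaw": 0},
    {"offset": [-1, 3.5, 0], "spin": 0, "jaw": 0},
    {"offset": [-1, 3.5, 0], "spin": 0, "jaw": 0},
    {"offset": [-1, 3.5, 0], "spin": 0, "jaw": 0},
    {"offset": [-0.5, 3, 0], "spin": 0, "jaw": 0},
    {"offset": [0, 0, 0], "spin": 0, "jaw": 0},
  ],
)

```text
time_s: 20.1
position: [0.4981, 0.0419, 0.3381]
eef_rot: [[0.998, -0.069, -0.001], [-0.069, -0.998, -0.001], [-0.001, 0.001, -1.0]]
force: [0.1, 1.3, 0.7]
width: 0.0855
```

```bash
python3 - <<'E'
from h import *
np.set_printoptions(precision=4,suppress=True)
s=robot.state();print(s['time_s'],s['position'])
W=cam("wrist")
im=robot.camera("wrist");cv2.imwrite("pics/wrist13.png",im[:,:,::-1])
for n in("side","scene"):
  im=robot.camera(n);cv2.imwrite(f"pics/{n}13.png",im[:,:,::-1])
  im=np.clip(im.astype(float)*1.6,0,255).astype(np.uint8);crop(im,250,120,380,260,4,f"pics/{n}13z.png")
E
```

```text
20.1 [0.4981 0.0419 0.3381]
```

View pics/wrist13.png

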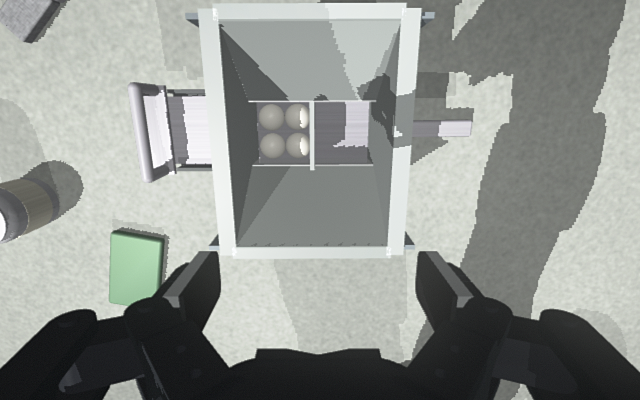

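View pics/side13z.png

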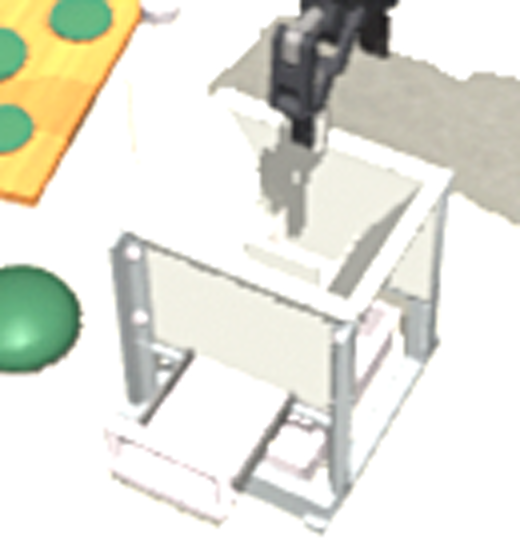

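View pics/scene13z.png

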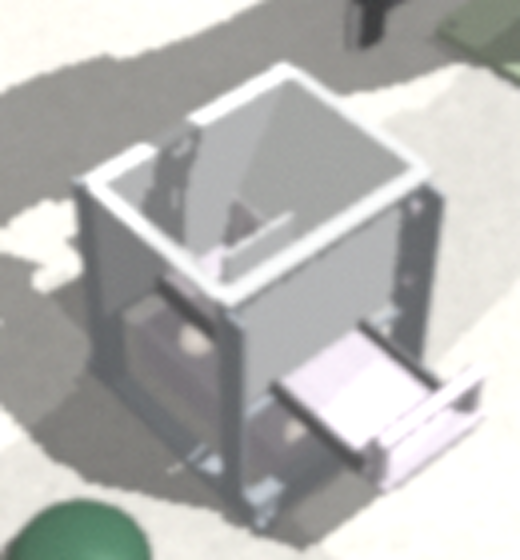

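View pics/scene13.png

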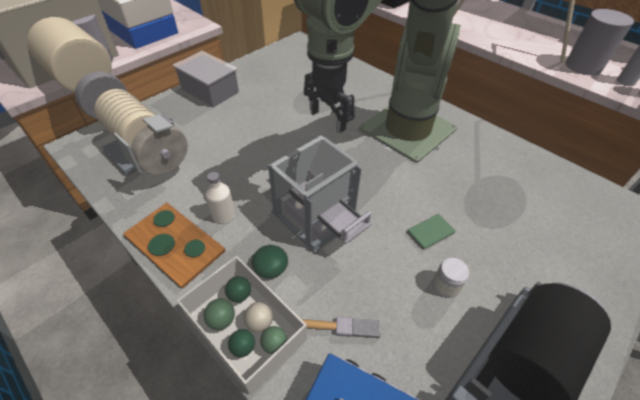

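```bash
python3 - <<'E'
from rig import robot
print(robot.job_done(), robot.state()['time_s'])
E
```

```text
the job is handed in; nothing more can be done
the job is handed in; nothing more can be done
```

The job is handed in at about 20 s of the 61 s allowed, with the pan under the hopper and the gate shut.

- **Pan:** I gripped it by the handle, turned it in line with the hopper and slid it in between the skids until it touched the stop bar at about 13 N. I then eased off slightly and let go.
- **Gate:** I pulled it to about 58 mm, measured back from its shut stop, then pushed it shut until it pressed on the stop at about 20 N. I then eased off about 2.5 mm, let go and raised the arm clear.

**Last checks:**
- The wrist view shows all four balls still in the near bay, and the far bay empty with the closed gate as its floor.
- The handle bar sits at its shut position.
- The scene view shows balls in the pan and none on the bench. Only two of the four are visible from there; the hopper hides the other two, so I did not count all four in the pan.
- The tin, bottle, cobble, slab and brush appear undisturbed, and none of my checks disagreed.

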